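# Lock the sharps bin into its trolley dock

### The arm

A 6-joint arm with a two-finger parallel gripper is mounted at the origin on the work surface. World frame = base frame: x ahead of the robot, y to its left, z up, the work surface at z = 0. Lengths are in mm, angles in degrees, forces in N, time in s.
With the tool pointing down it reaches from about 350 to 850 mm from the base axis. Payload 8.1 kg.
Tool frame: the origin (TCP) lies between the finger pads; the fingertips stand 11 mm ahead of it and the grasp point (between the pads) lies 8 mm behind it; z points along the fingers, y is the line along which they close (so a half turn about z gives the same grasp; the last joint's range is limited). The gripper opens to 85 mm and grips with 20 to 120 N. Pads are 22 mm wide; open, the fingers measure 114 mm over their backs; the gripper's body (76 mm by 85 mm) begins 54 mm behind the grasp point. The pads swing forward as they close: fully open they stand 13 mm farther back than shut.
Start: joints at [-79.378, 7.471, 85.268, -0, 87.261, -4.893], TCP at [160.522, -578.133, 242.292] pointing down, gripper open.
Joint ranges: [-169.43, 169.43], [-51.17, 129.36], [1.28, 143.12], [-76.62, 256.62], [0, 156.53], [-152.29, 152.29]. Speed limits (degrees/s): [136.94, 136.94, 159.86, 180, 180, 180].

### API

Orientations are given as [roll, pitch, yaw] about the fixed x, y, z axes, in that order (R = Rz(yaw) Ry(pitch) Rx(roll)).
In Python, from bench import r, snapshot, get_calibration gives the robot as it stands.
- The arm moves only by the tool step_arm, never from a script. Its argument "rows" is a list of rows, each a list of 2 entries, a list of its own where there are three numbers: the shift along the tool's x, y, z in mm, then the turn about the tool's z in degrees. In form: [[[tx, ty, tz], yaw], ...]. A call has 1 to 12 rows; each row is the pose to reach, as a shift and turn from the pose commanded when the call began, along the tool's axes at that moment; what a row does not reach only later rows make up. A row lasts 1/10 s, in which the tool goes at most 50 mm and 8.59 degrees, less where a joint would pass 70% of its speed; a pose out of reach is approached as far as the arm can. A call with a gripper value outside its range is refused whole. "fingers" is the opening, from 0 (shut) to 1 (fully open), set as the call begins (left out, the last holds). The fingers move at their own pace and stop on an object; "squeeze" is the grip in N (left out, the last holds). Time passes only in rows, so rows that repeat a pose let the fingers close. It gives the time, the measured TCP pose, the force, the opening and the grip force at its end, in the units of the state.
- r.sense(): the state, without advancing time (a new reading comes with each control period).
- snapshot(name): name is "side" or "top" or "wrist"; returns the picture (420x560x3 uint8, blue, green, red); there is no depth.
- get_calibration(name): a dict with "fovy" (degrees; the focal length in pixels is half the picture's height over the tangent of half this angle, whatever the lens; pixels are square), "cx", "cy" (the principal point, pixels), "eye" and "orientation" of the camera in the world. Camera axes: x right, y up, looking along -z (the intrinsics and any distortion apply to the point x, -y, -z); pixel columns grow to the right and rows downward; lengths in mm; the calibration is good to about 2 mm. A picture is of the moment at which its call begins: read the wrist's pose just before it. get_calibration takes no time and is no camera call; for the wrist camera it gives the pose at the moment of the call.
- r.hand_in(): hands the job in; it is judged then, once.
The state is a dict: "time": time; "joint_pos": joint angles; "qd": joint speeds; "joint_efforts": joint torques, N m; "tool_pos": TCP position; "tcp_rot": TCP orientation; "ft_force": force on the tool from outside, world axes, zero at the start; "wrist_torque": the same for the moment, N m; "finger_gap": finger opening in mm; "grip_force": force on a finger pad.
Only numpy, scipy, OpenCV 4.12 (cv2) and the standard library are available. Lean on these libraries where they do the work, as an engineer would, in place of code of your own. Each camera call takes 0.05 s, during which the arm holds its last target. There are 200 camera calls.

### The job

The trolley is about to be moved, so lock the yellow sharps bin into its dock: push the red spring bolt beside the bin fully down into the white lock block and, while it is down, slide the blue keeper all the way across over the bolt's raised heel, so that the bolt stays trapped when you let go. Do it gently, without forcing the bolt or the keeper (well under 30 N on each), and leave the bottles, the dish and the swab box where they are.

Things in the scene. Friction and masses are not known exactly. Their poses are not given: they have to be found in the camera images.
- bracket_mid (a point): Point on the upper side of the dock's dark steel base plate (6 mm above the trolley top), under the red bolt's centre line, below the white lock block. The dock is fixed to the trolley. x = the direction in which the keeper slides to trap the bolt, y = towards the yellow bin, z = up.
- deck (a point): Point on the centre line of the white lock block's upper face (deck), 62 mm straight above bracket_mid at rest, same axes. The block, 70 mm wide, reaches from 82 mm behind this point (-x) to 64 mm ahead. It stands on worn soft pads: pressing on the bolt makes it sink straight down by 1 to 17 mm, differently each time, before the pads bear firmly.
- bin_top (a point): Centre of the top of the yellow sharps bin's white lid, 146 mm above the trolley top; part of the fixed dock, same axes. The lid is 160 mm (x) by 120 mm (y); its round flap stands open to about 65 mm higher. The bin is 165 mm beside the bolt (+y), its near face 105 mm from the bolt's centre line.
- tread (a point): Point on the middle line of the red bolt's flat ribbed tread, to be pressed straight down; moves with the bolt; dock's axes. The tread is 40 mm wide (y), from 25 mm behind this point (-x) to 71 mm ahead (+x), where a red heel 26 mm long rises 14 mm above it. The tread is 18 mm above the deck with the bolt up, 5 mm with it fully in.
- bolt (a joint): How far the red bolt is pushed down into the block, in m: 0 = up, 0.013 = fully in (hard stop); the block's own sinking is not counted. A spring resists with about 7 N at 0, 14 N at 0.013. The keeper clears the heel only from 0.0115 on. Trapped and let go, the bolt rises about 1.5 mm until the heel bears on the keeper. More than 30 N damages it.
- keeper_back (a point): Middle of the -x face of the blue keeper's bar, the face to push towards +x; dock's axes. The bar (20 mm in x, 68 in y, 14 tall, this point half-way up) bridges the bolt on two side legs. Its underside is 20.5 mm above the deck, so a thing pressing on the tread behind the bar and moving +x along the tread pushes the bar too.
- keeper (a joint): How far the blue keeper has slid towards the dock's +x, in m: starts at 0 to 0.015; at 0.028 it meets the heel's face if the bolt is not in; 0.042 = all the way across, against a hard stop, its bar 14 mm over the heel. It slides with about 2 N of friction and stays where it is left. More than 30 N from the robot damages it.
- amber_mid (a point): Middle of a loose brown glass bottle, 52 mm in diameter, 110 mm tall, standing; leave alone.
- gel_mid (a point): Middle of a loose white bottle with a blue label, 56 mm in diameter, 150 mm tall, standing; leave alone.
- dish_mid (a point): Middle of a loose pulp-board dish, 110 by 200 mm, 35 mm tall; leave alone.
- swabs_mid (a point): Middle of a loose green swab box, 80 by 120 mm, 50 mm tall; leave alone.

How it is judged (in metres and radians):
On the way, in this order (a step that is already met when the one before it is completed fails the run):
1. the bolt is pushed fully in (at least 11.5 mm of its 13 mm) (value of joint bolt above 0.0115 m), for 0.1 s.
2. the keeper is slid across over the heel (at least 39 of 42 mm) with the bolt in (value of joint keeper above 0.039 m and value of joint bolt above 0.009 m), for 0.1 s.
At the end, for the whole second after the job is handed in: The keeper is across (at least 38 of its 42 mm) and the bolt is trapped under it, at least 9 mm in, both at rest with the robot clear of them (value of joint keeper above 0.038 m and value of joint bolt above 0.009 m and velocity of joint bolt between -0.005 and 0.005 m/s and velocity of joint keeper between -0.005 and 0.005 m/s); the robot touches nothing.
It fails at once if the robot presses on the bolt with more than 30 N (contact force between any of the fingers, the arm and bolt above 30 N).
It fails at once if the robot pushes on the keeper with more than 30 N (contact force between any of the fingers, the arm and keeper above 30 N).
It fails at once if a bystander (amber bottle, gel bottle, dish, swab box) is moved by more than 20 mm (distance of any of amber_mid, gel_mid, dish_mid, swabs_mid from where it was at the start of the episode above 0.02 m).
It also fails if it takes over 58 s, if anything falls off the work surface, if the arm or the gripper's body presses on something with over 40 N, if the wrist force passes 120 N, or if a joint passes its speed limit or range.

## Working session

There is one attempt and no reset: what is moved stays moved. The work goes in short steps, Python scripts to look and compute and a tool call to move; the robot and the scene stay as the last step left them, time stands still between calls to the robot, and variables do not carry over. Pictures are saved under pics/ and viewed, at most 10 in all, crops included, and the job is handed in when it is done.

Besides the shell and the picture viewer there is one more tool, called in YAML: its name, and indented under it one key for each argument. step_arm: Moves the arm, as the interface text tells. Its arguments: {"type":"object","properties":{"rows":{"type":"array"},"fingers":{"type":"number"},"squeeze":{"type":"number"}},"required":["rows"]}

```bash
mkdir -p pics; python3 - <<'E'
from bench import r,snapshot,get_calibration
import cv2
for n in("side","top"):
    cv2.imwrite(f"pics/{n}0.png",snapshot(n)); print(n,get_calibration(n))
s=r.sense();print(s["time"],s["tool_pos"],s["tcp_rot"],s["ft_force"],s["finger_gap"])
E
```

```text
side {'fovy': 55.941831152547564, 'cx': 282.0025700308867, 'cy': 207.7796099899197, 'eye': array([377.35286287, 778.11678086, 846.51485435]), 'orientation': array([  46.09618465,    0.51101967, -173.85586056])}
top {'fovy': 45.56885553783764, 'cx': 278.17283482554683, 'cy': 204.11869473618782, 'eye': array([ 331.37936342,   38.8040907 , 1662.97298037]), 'orientation': array([  4.51497708,   0.72357989, -90.97840589])}
0.1 [ 160.42484691 -577.63680706  241.30167512] [-1.79899743e+02 -8.10482356e-03  1.55148079e+01] [-0.15852494  0.02344805 -0.45855308] 84.78506356515766
```

View pics/side0.png

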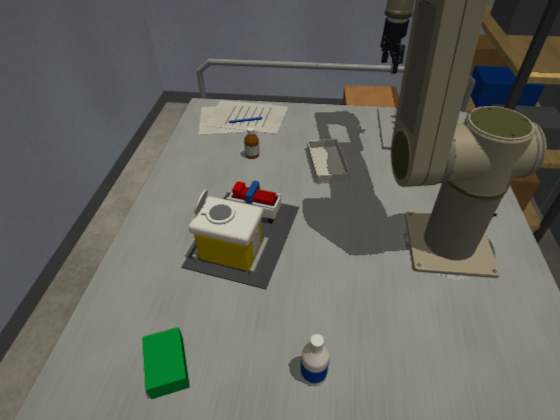

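View pics/top0.png

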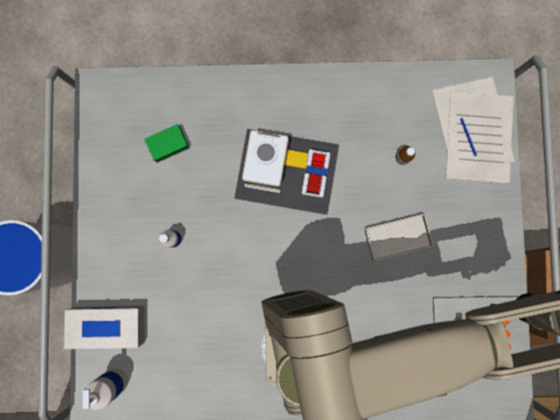

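The side view shows the dock: red bolt near (255,195), blue keeper at (254,192), bin at (228,230). The top view shows red at (316,172), keeper at (317,170) and the lid at (265,158), with dock +x pointing roughly up. I'll measure from the colour masks.

```bash
cat > h.py <<'E'
import numpy as np,cv2
from bench import r,snapshot,get_calibration
from scipy.spatial.transform import Rotation as R
def ray(n,px,c=None):
    c=c or get_calibration(n); f=210/np.tan(np.radians(c["fovy"]/2))
    d=np.array([(px[0]-c["cx"])/f,-(px[1]-c["cy"])/f,-1.])
    return np.array(c["eye"]),R.from_euler("xyz",c["orientation"],degrees=True).apply(d)
def onz(n,px,z,c=None):
    e,d=ray(n,px,c); return e+d*(z-e[2])/d[2]
def tri(p1,p2):
    (a,u),(b,v)=ray("top",p1),ray("side",p2); s=np.linalg.lstsq(np.c_[u,-v],b-a,rcond=None)[0]
    return (a+s[0]*u+b+s[1]*v)/2, np.linalg.norm(a+s[0]*u-b-s[1]*v)
def mask(im,col):
    h=cv2.cvtColor(im,cv2.COLOR_BGR2HSV)
    if col=="red": m=cv2.inRange(h,(0,130,60),(8,255,255))|cv2.inRange(h,(172,130,60),(180,255,255))
    if col=="blue": m=cv2.inRange(h,(100,130,50),(125,255,255))
    if col=="white": m=cv2.inRange(h,(0,0,190),(180,40,255))
    return m
def comps(m,win,amin=20):
    w=np.zeros_like(m); x0,y0,x1,y1=win; w[y0:y1,x0:x1]=m[y0:y1,x0:x1]
    return [c for c in cv2.findContours(w,cv2.RETR_EXTERNAL,cv2.CHAIN_APPROX_NONE)[0] if cv2.contourArea(c)>amin]
E
python3 - <<'E'
from h import *
t=cv2.imread("pics/top0.png");s=cv2.imread("pics/side0.png")
np.set_printoptions(precision=1,suppress=True)
for col,z in(("red",90),("blue",102.5),("white",146)):
    for c in comps(mask(t,col),(225,115,350,220)):
        b=cv2.boxPoints(cv2.minAreaRect(c)); print(col,cv2.contourArea(c),b.tolist()); 
        P=np.array([onz("top",p,z)[:2] for p in b]);print(P.tolist(),P.mean(0),[np.degrees(np.arctan2(*(P[(i+1)%4]-P[i])[::-1])) for i in(0,1)],[np.linalg.norm(P[(i+1)%4]-P[i]) for i in(0,1)])
a=cv2.resize(t[120:220,225:350],None,fx=6,fy=6,interpolation=cv2.INTER_CUBIC);cv2.imwrite("pics/topc.png",a)
a=cv2.resize(s[170:270,180:305],None,fx=6,fy=6,interpolation=cv2.INTER_CUBIC);cv2.imwrite("pics/sidec.png",a)
E
```

```text
red 190.0 [[306.6486511230469, 191.10812377929688], [309.6216125488281, 173.27029418945312], [321.4594421386719, 175.24325561523438], [318.4864807128906, 193.08108520507812]]
[[495.53525529389805, -34.14921647047638], [552.1737222546626, -44.788428265837005], [545.1695399664477, -82.10972976336646], [488.5849574475436, -71.37461828933925]] [520.4 -58.1] [np.float64(-10.638709700205203), np.float64(-100.62920332664348)] [np.float64(57.62906182901262), np.float64(37.97286024249474)]
red 138.5 [[311.2999572753906, 165.89999389648438], [313.1999816894531, 152.60000610351562], [324.9599914550781, 154.27999877929688], [323.0599670410156, 167.57998657226562]]
[[575.6397960098479, -50.62781693815369], [618.1889136736856, -57.614036915500414], [612.0673981304166, -94.82274748183585], [569.5549850107576, -87.76375432223719]] [593.9 -72.7] [np.float64(-9.324305014123162), np.float64(-99.34251772325031)] [np.float64(43.11884371760198), np.float64(37.7088994079091)]
blue 95.5 [[305.7181091308594, 171.59732055664062], [306.7449645996094, 165.77853393554688], [327.6241760253906, 169.46310424804688]
[... 2050 characters left out ...]
8, -56.744703688954196], [571.371935779109, -42.036533786265274]] [594.4 -43. ] [np.float64(-19.470482880726905), np.float64(-109.78115390896085)] [np.float64(44.06286256736324), np.float64(13.574348461833651)]
white 1706.0 [[241.92282104492188, 179.10403442382812], [250.60067749023438, 129.92953491210938], [287.2818908691406, 136.40267944335938], [278.6040344238281, 185.57717895507812]]
[[530.2326250888862, 165.47705948158304], [682.3664459790243, 136.97349067135076], [659.9003479864053, 24.32807611898385], [508.23439464725266, 53.62846507829106]] [595.2  95.1] [np.float64(-10.611824641787967), np.float64(-101.27912479349355)] [np.float64(154.78098363026476), np.float64(114.86389762971022)]
```

View pics/topc.png

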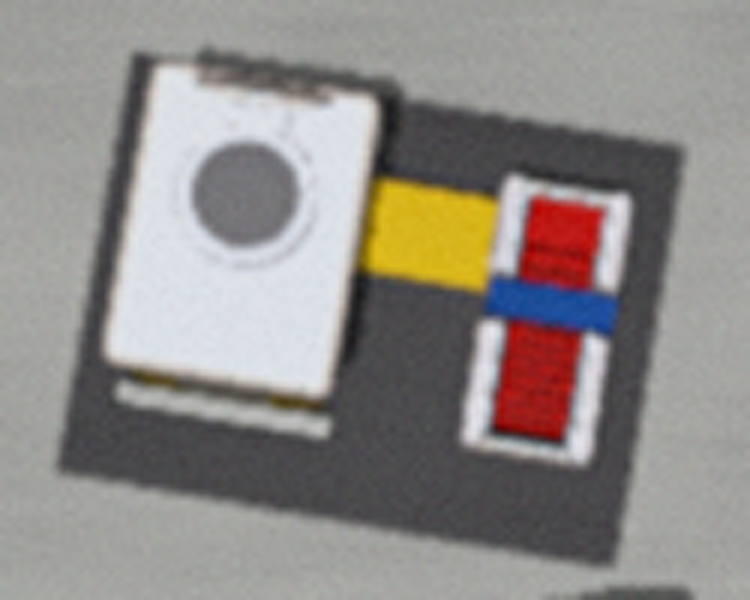

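View pics/sidec.png

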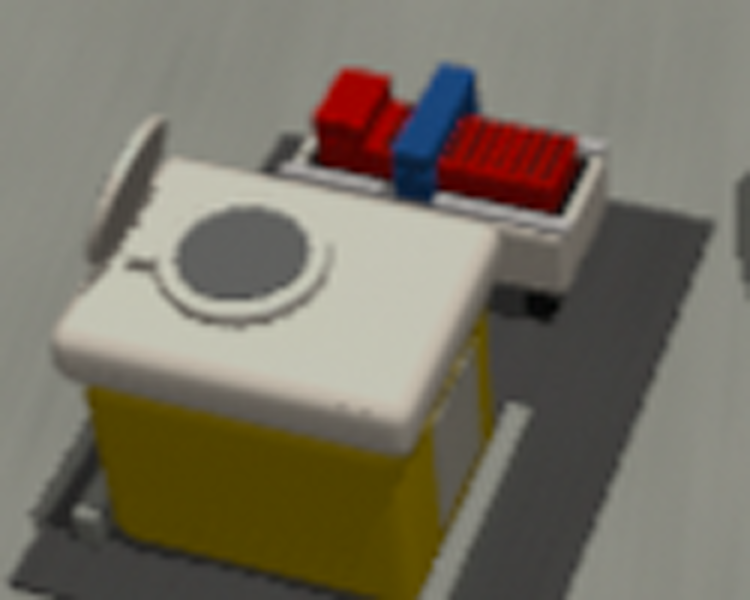

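Dock yaw is about -10.7° and the keeper stands at about 11–12 mm. I'll press at about (520, -58), yaw -10.7°, with the fingers shut.

step_arm:
  rows:
    - [[15,-12,0],2]
    - [[45,-38,0],5]
    - [[80,-67,0],8]
    - [[117,-98,0],11]
    - [[154,-128,0],14]
    - [[190,-159,0],17]
    - [[226,-189,0],20]
    - [[263,-219,0],23]
    - [[299,-250,0],26.2]
    - [[335,-280,0],26.2]
    - [[371,-310,0],26.2]
    - [[400,-334,0],26.2]
  fingers: 0
  squeeze: 20

```text
time: 1.3
tool_pos: [457.4, -146.9, 242.1]
tcp_rot: [-180.0, 0.0, -10.6]
ft_force: [-0.3, -0.6, -0.2]
finger_gap: -0.2
grip_force: 0.0
```

step_arm:
  rows:
    - [[15,-34,10],0]
    - [[30,-67,30],0]
    - [[41,-91,55],0]
    - [[45,-101,80],0]
    - [[45,-101,100],0]
    - [[45,-101,110],0]
    - [[45,-101,110],0]
    - [[45,-101,110],0]

```text
time: 2.1
tool_pos: [519.8, -58.8, 133.0]
tcp_rot: [180.0, -0.0, -10.7]
ft_force: [0.3, -0.5, 0.8]
finger_gap: -0.2
grip_force: 0.0
```

```bash
python3 - <<'E'
from h import *
s=r.sense();print(s["time"],s["tool_pos"],s["tcp_rot"],s["ft_force"])
w=snapshot("wrist");sd=snapshot("side");print(get_calibration("wrist"))
a=np.zeros((420,800,3),np.uint8);a[:,:400]=cv2.resize(w,(400,300))[:,:].copy() if 0 else cv2.copyMakeBorder(cv2.resize(w,(400,300)),0,120,0,0,cv2.BORDER_CONSTANT)
a[:,400:]=cv2.resize(sd[140:245,180:280],(400,420),interpolation=cv2.INTER_CUBIC)
cv2.imwrite("pics/near1.png",a);cv2.imwrite("pics/w1.png",w)
E
```

```text
2.1 [519.75583265 -58.78087131 133.00937448] [ 1.79998713e+02 -3.27735252e-02 -1.07185627e+01] [ 0.31530496 -0.54945259  0.78957221]
{'fovy': 58.506482182570345, 'cx': 282.6876887974244, 'cy': 205.73952143341342, 'eye': array([600.49024709, -74.45088464, 264.72337727]), 'orientation': array([-1.85357122e+01,  8.33648179e-02, -1.00699266e+02])}
```

View pics/near1.png

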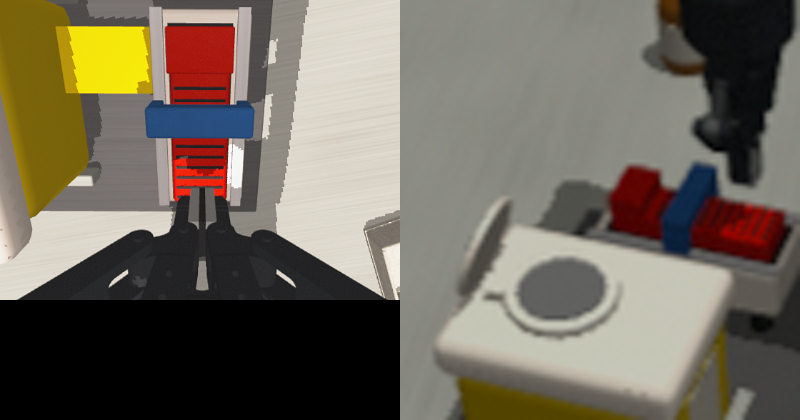

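The wrist view (left) shows the fingers on the bolt's centre line, with tips at about (203,190) in the 400x300 inset. The keeper bar is at about (200,120), well ahead of them, and the heel is at (200,45). I'll get precise positions from the wrist image.

```bash
python3 - <<'E'
from h import *
np.set_printoptions(precision=1,suppress=True)
w=cv2.imread("pics/w1.png")
t=np.array([520,-58.5]);a=np.radians(-10.7);M=np.array([[np.cos(a),np.sin(a)],[-np.sin(a),np.cos(a)]])
for col in("blue","red"):
    for c in comps(mask(w,col),(190,0,370,300),300):
        x,y,W,H=cv2.boundingRect(c);print(col,x,y,W,H)
        for z in (86,100,102.5,88.5):
            print(z,[M@(onz("wrist",p,z)[:2]-t) for p in((x+W/2,y),(x+W/2,y+H),(x,y+H/2),(x+W,y+H/2))])
E
```

```text
blue 203 141 153 53
86 [array([54.6,  1. ]), array([28.3,  1.1]), array([41.7, 38.3]), array([ 41.7, -36.1])]
100 [array([56.7,  0.9]), array([32.5,  1. ]), array([44.9, 35.2]), array([ 44.9, -33.3])]
102.5 [array([57.1,  0.9]), array([33.3,  0.9]), array([45.4, 34.7]), array([ 45.5, -32.8])]
88.5 [array([55.,  1.]), array([29. ,  1.1]), array([42.3, 37.7]), array([ 42.3, -35.6])]
red 241 193 79 90
86 [array([28.8,  0.6]), array([-21.9,   0.7]), array([ 4.5, 21.1]), array([  4.5, -19.8])]
100 [array([33. ,  0.5]), array([-13.7,   0.6]), array([10.6, 19.4]), array([ 10.6, -18.3])]
102.5 [array([33.7,  0.5]), array([-12.3,   0.6]), array([11.7, 19.1]), array([ 11.7, -18. ])]
88.5 [array([29.6,  0.6]), array([-20.4,   0.7]), array([ 5.6, 20.8]), array([  5.6, -19.5])]
red 231 36 98 110
86 [array([100.3,   0.7]), array([52.2,  0.8]), array([77.3, 23.1]), array([ 77.3, -21.6])]
100 [array([98.8,  0.6]), array([54.5,  0.7]), array([77.7, 21.2]), array([ 77.7, -19.9])]
102.5 [array([98.6,  0.6]), array([55. ,  0.7]), array([77.7, 20.9]), array([ 77.7, -19.7])]
88.5 [array([100. ,   0.7]), array([52.6,  0.8]), array([77.4, 22.8]), array([ 77.4, -21.3])]
```

step_arm:
  rows:
    - [[0,0,14],0]
    - [[0,0,25],0]
    - [[0,0,28],0]
    - [[0,0,30],0]
    - [[0,0,31],0]

```text
time: 2.7
tool_pos: [519.4, -58.4, 101.0]
tcp_rot: [-180.0, 0.0, -10.7]
ft_force: [-0.0, 0.1, 0.9]
finger_gap: -0.2
grip_force: 0.0
```

step_arm:
  rows:
    - [[0,0,1],0]
    - [[0,0,2],0]
    - [[0,0,3],0]
    - [[0,0,3.5],0]
    - [[0,0,4],0]
    - [[0,0,4],0]

```text
time: 3.3
tool_pos: [519.5, -58.4, 97.3]
tcp_rot: [-180.0, 0.0, -10.7]
ft_force: [-1.1, 1.1, -0.4]
finger_gap: 0.1
grip_force: 0.0
```

step_arm:
  rows:
    - [[0,0,1],0]
    - [[0,0,2],0]
    - [[0,0,2],0]

```text
time: 3.6
tool_pos: [519.6, -58.4, 95.3]
tcp_rot: [180.0, -0.0, -10.7]
ft_force: [0.1, -0.2, 1.4]
finger_gap: -0.6
grip_force: 0.7
```

step_arm:
  rows:
    - [[0,0,1],0]
    - [[0,0,2],0]
    - [[0,0,2],0]

```text
time: 3.9
tool_pos: [519.6, -58.4, 93.3]
tcp_rot: [-180.0, -0.0, -10.7]
ft_force: [-0.2, -0.4, 2.0]
finger_gap: 0.4
grip_force: 1.2
```

step_arm:
  rows:
    - [[0,0,1],0]
    - [[0,0,2],0]
    - [[0,0,2],0]

```text
time: 4.2
tool_pos: [519.6, -58.4, 91.3]
tcp_rot: [-180.0, -0.0, -10.7]
ft_force: [-1.3, 0.2, 3.8]
finger_gap: -0.2
grip_force: 1.7
```

step_arm:
  rows:
    - [[0,0,1],0]
    - [[0,0,2],0]
    - [[0,0,2],0]

```text
time: 4.5
tool_pos: [519.6, -58.4, 89.3]
tcp_rot: [-180.0, -0.0, -10.7]
ft_force: [-1.0, 0.8, 4.5]
finger_gap: 0.2
grip_force: 2.2
```

step_arm:
  rows:
    - [[0,0,1],0]
    - [[0,0,2],0]
    - [[0,0,2],0]

```text
time: 4.8
tool_pos: [519.6, -58.4, 87.4]
tcp_rot: [180.0, -0.0, -10.7]
ft_force: [-1.4, 1.0, 6.0]
finger_gap: 0.2
grip_force: 3.0
```

step_arm:
  rows:
    - [[0,0,1],0]
    - [[0,0,2],0]
    - [[0,0,2],0]

```text
time: 5.1
tool_pos: [519.6, -58.4, 85.5]
tcp_rot: [180.0, -0.0, -10.7]
ft_force: [-2.5, -0.2, 6.3]
finger_gap: -0.1
grip_force: 3.5
```

step_arm:
  rows:
    - [[0,0,1],0]
    - [[0,0,2],0]
    - [[0,0,2],0]

```text
time: 5.4
tool_pos: [519.7, -58.4, 83.7]
tcp_rot: [180.0, -0.0, -10.7]
ft_force: [-2.5, 1.3, 7.8]
finger_gap: 0.1
grip_force: 4.0
```

step_arm:
  rows:
    - [[0,0,1],0]
    - [[0,0,2],0]
    - [[0,0,2],0]

```text
time: 5.7
tool_pos: [519.6, -58.4, 81.7]
tcp_rot: [180.0, -0.0, -10.7]
ft_force: [-4.3, 0.6, 9.9]
finger_gap: 0.0
grip_force: 4.6
```

step_arm:
  rows:
    - [[0,0,1],0]
    - [[0,0,2],0]
    - [[0,0,2],0]

```text
time: 6.0
tool_pos: [519.6, -58.4, 79.8]
tcp_rot: [180.0, -0.0, -10.7]
ft_force: [-5.2, 0.9, 10.5]
finger_gap: 0.2
grip_force: 5.1
```

step_arm:
  rows:
    - [[0,0,1],0]
    - [[0,0,2],0]
    - [[0,0,2],0]

```text
time: 6.3
tool_pos: [519.6, -58.4, 77.9]
tcp_rot: [180.0, -0.0, -10.7]
ft_force: [-5.3, 0.7, 11.0]
finger_gap: 0.3
grip_force: 5.7
```

step_arm:
  rows:
    - [[0,0,1],0]
    - [[0,0,2],0]
    - [[0,0,2],0]

```text
time: 6.6
tool_pos: [519.6, -58.4, 76.1]
tcp_rot: [180.0, -0.0, -10.7]
ft_force: [-5.5, 0.7, 12.4]
finger_gap: -0.0
grip_force: 6.2
```

step_arm:
  rows:
    - [[0,0,1],0]
    - [[0,0,2],0]
    - [[0,0,2],0]

```text
time: 6.9
tool_pos: [519.7, -58.4, 74.2]
tcp_rot: [180.0, -0.0, -10.7]
ft_force: [-5.5, 0.9, 13.7]
finger_gap: 0.1
grip_force: 6.7
```

step_arm:
  rows:
    - [[0,0,1],0]
    - [[0,0,1],0]

```text
time: 7.1
tool_pos: [519.7, -58.4, 73.6]
tcp_rot: [180.0, -0.0, -10.7]
ft_force: [-7.7, 1.2, 18.7]
finger_gap: -0.6
grip_force: 8.8
```

The steep rise means the hard stop, with about 19 N on the bolt. Now I slide along +x.

step_arm:
  rows:
    - [[1,0,0],0]
    - [[2,0,0],0]
    - [[4,0,0],0]
    - [[6,0,0],0]
    - [[8,0,0],0]
    - [[10,0,0],0]

```text
time: 7.7
tool_pos: [528.5, -60.0, 73.4]
tcp_rot: [180.0, 0.1, -10.7]
ft_force: [-12.6, 2.6, 21.1]
finger_gap: 0.3
grip_force: 10.6
```

step_arm:
  rows:
    - [[2,0,0],0]
    - [[4,0,0],0]
    - [[6,0,0],0]
    - [[8,0,0],0]

```text
time: 8.1
tool_pos: [536.4, -61.5, 73.5]
tcp_rot: [180.0, 0.1, -10.7]
ft_force: [-13.3, 2.8, 21.5]
finger_gap: 0.4
grip_force: 10.5
```

step_arm:
  rows:
    - [[1,0,-0.4],0]
    - [[2,0,-0.4],0]
    - [[3,0,-0.4],0]
    - [[4,0,-0.4],0]

```text
time: 8.5
tool_pos: [540.2, -62.3, 73.7]
tcp_rot: [180.0, 0.1, -10.7]
ft_force: [-10.9, 2.0, 18.7]
finger_gap: -0.4
grip_force: 9.7
```

step_arm:
  rows:
    - [[1,0,0],0]
    - [[2,0,0],0]
    - [[3,0,0],0]
    - [[4,0,0],0]
    - [[5,0,0],0]

```text
time: 9.0
tool_pos: [544.6, -63.1, 73.6]
tcp_rot: [180.0, 0.2, -10.7]
ft_force: [-15.3, 2.6, 19.7]
finger_gap: 0.1
grip_force: 10.6
```

step_arm:
  rows:
    - [[1.5,0,0],0]
    - [[3,0,0],0]
    - [[4.5,0,0],0]
    - [[6,0,0],0]
    - [[7.5,0,0],0]
    - [[9,0,0],0]

```text
time: 9.6
tool_pos: [553.5, -64.8, 73.6]
tcp_rot: [180.0, 0.2, -10.7]
ft_force: [-13.3, 1.8, 20.6]
finger_gap: 0.0
grip_force: 10.8
```

step_arm:
  rows:
    - [[1,0,0],0]
    - [[2,0,0],0]
    - [[3,0,0],0]
    - [[4,0,0],0]
    - [[5,0,0],0]

```text
time: 10.1
tool_pos: [558.5, -65.8, 73.6]
tcp_rot: [180.0, 0.2, -10.7]
ft_force: [-14.2, 1.6, 19.8]
finger_gap: -0.3
grip_force: 10.6
```

step_arm:
  rows:
    - [[1,0,0],0]
    - [[2,0,0],0]
    - [[3,0,0],0]
    - [[4,0,0],0]

```text
time: 10.5
tool_pos: [562.4, -66.5, 73.6]
tcp_rot: [180.0, 0.2, -10.7]
ft_force: [-13.9, 2.8, 20.7]
finger_gap: 0.7
grip_force: 10.3
```

step_arm:
  rows:
    - [[1,0,0],0]
    - [[2,0,0],0]
    - [[3,0,0],0]
    - [[4,0,0],0]

```text
time: 10.9
tool_pos: [566.4, -67.3, 73.6]
tcp_rot: [180.0, 0.2, -10.7]
ft_force: [-13.7, 2.2, 19.3]
finger_gap: 0.1
grip_force: 10.1
```

step_arm:
  rows:
    - [[1,0,0],0]
    - [[2,0,0],0]
    - [[3,0,0],0]
    - [[4,0,0],0]

```text
time: 11.3
tool_pos: [570.4, -68.0, 73.6]
tcp_rot: [180.0, 0.2, -10.7]
ft_force: [-13.6, 2.1, 18.6]
finger_gap: 0.6
grip_force: 10.1
```

step_arm:
  rows:
    - [[0.7,0,0],0]
    - [[1.4,0,0],0]
    - [[2,0,0],0]

```text
time: 11.6
tool_pos: [572.3, -68.4, 73.6]
tcp_rot: [180.0, 0.2, -10.7]
ft_force: [-14.0, 2.4, 19.3]
finger_gap: 0.2
grip_force: 10.0
```

step_arm:
  rows:
    - [[0.5,0,0],0]
    - [[1,0,0],0]
    - [[1,0,0],0]

```text
time: 11.9
tool_pos: [573.3, -68.6, 73.6]
tcp_rot: [180.0, 0.2, -10.7]
ft_force: [-13.1, 0.8, 18.8]
finger_gap: -0.1
grip_force: 9.8
```

step_arm:
  rows:
    - [[0.5,0,0],0]
    - [[1,0,0],0]
    - [[1,0,0],0]

```text
time: 12.2
tool_pos: [574.3, -68.8, 73.7]
tcp_rot: [180.0, 0.2, -10.7]
ft_force: [-12.3, 1.9, 18.2]
finger_gap: 0.1
grip_force: 9.8
```

step_arm:
  rows:
    - [[0.5,0,0],0]
    - [[1,0,0],0]
    - [[1,0,0],0]

```text
time: 12.5
tool_pos: [574.9, -68.9, 73.5]
tcp_rot: [180.0, 0.2, -10.7]
ft_force: [-15.5, 2.1, 20.3]
finger_gap: -0.2
grip_force: 11.2
```

step_arm:
  rows:
    - [[0.5,0,0],0]
    - [[1,0,0],0]
    - [[1,0,0],0]

```text
time: 12.8
tool_pos: [575.0, -68.9, 73.3]
tcp_rot: [180.0, 0.3, -10.7]
ft_force: [-19.5, 3.0, 23.7]
finger_gap: 0.1
grip_force: 13.2
```

```bash
python3 - <<'E'
from h import *
w=snapshot("wrist");sd=snapshot("side")
a=np.zeros((420,800,3),np.uint8);a[:300,:400]=cv2.resize(w,(400,300))
a[:,400:]=cv2.resize(sd[140:245,180:280],(400,420),interpolation=cv2.INTER_CUBIC)
cv2.imwrite("pics/near2.png",a);cv2.imwrite("pics/w2.png",w)
E
```

```text
(no output)
```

View pics/near2.png

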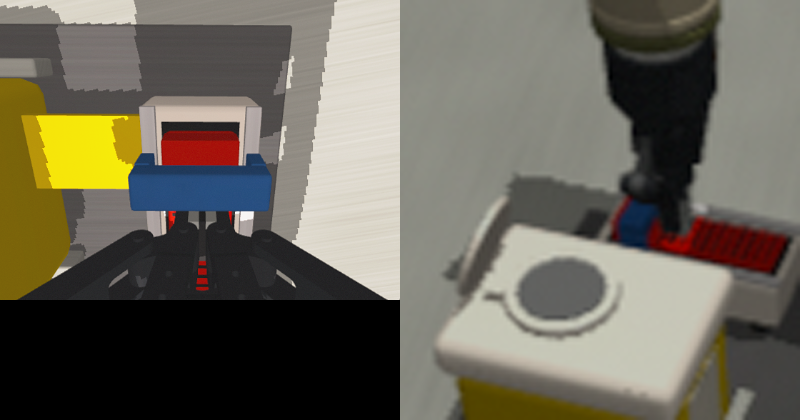

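The keeper bar at (200,187) covers part of the heel at (200,150), and the arm stopped at the predicted 56.4 mm of travel, so the keeper is at its hard stop. Next I back off and lift.

step_arm:
  rows:
    - [[-1,0,-0.5],0]
    - [[-2,0,-1],0]
    - [[-3.5,0,-2],0]
    - [[-5,0,-4],0]
    - [[-6,0,-8],0]
    - [[-7,0,-14],0]
    - [[-7,0,-30],0]
    - [[-7,0,-55],0]
    - [[-7,0,-85],0]
    - [[-7,0,-110],0]
    - [[-7,0,-120],0]
    - [[-7,0,-120],0]

```text
time: 14.1
tool_pos: [571.7, -68.3, 195.0]
tcp_rot: [180.0, -0.2, -10.7]
ft_force: [-0.0, 0.3, 0.2]
finger_gap: -0.2
grip_force: 0.0
```

step_arm:
  rows:
    - [[-20,0,0],0]
    - [[-50,0,0],0]
    - [[-80,0,0],0]
    - [[-100,0,0],0]
    - [[-100,0,0],0]
    - [[-100,0,0],0]

```text
time: 14.7
tool_pos: [471.9, -49.4, 191.6]
tcp_rot: [-180.0, 0.1, -10.7]
ft_force: [1.2, 0.3, 0.6]
finger_gap: 0.1
grip_force: 0.0
```

```bash
python3 - <<'E'
from h import *
w=snapshot("wrist");sd=snapshot("side");s=r.sense();print(s["time"],s["tool_pos"],s["ft_force"])
a=np.zeros((420,800,3),np.uint8);a[:300,:400]=cv2.resize(w,(400,300))
a[:,400:]=cv2.resize(sd[140:245,180:280],(400,420),interpolation=cv2.INTER_CUBIC)
cv2.imwrite("pics/near3.png",a)
E
```

```text
14.8 [472.68110825 -49.59201285 192.1039357 ] [-0.63289267 -0.30794368  0.39528854]
```

View pics/near3.png

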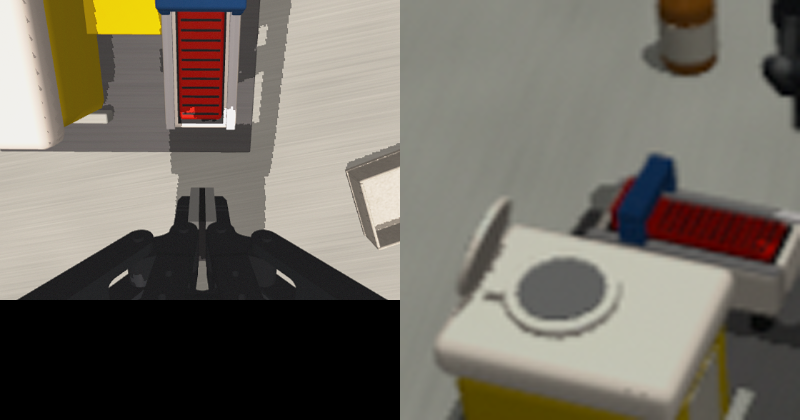

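In the side inset the keeper at (648,200) sits over the heel and the bolt's tread stays low near the deck, so the bolt is trapped. The robot is clear.

```bash
python3 -c "
from bench import r
print(r.hand_in())"
```

```text
the job is handed in; nothing more can be done
None
```

I handed the job in: by the pictures and force readings, the bolt is down and trapped under the keeper, which is fully across at its stop; the force read at the wrist peaked near 31 N (bolt and keeper together) while I pushed against that stop, so neither part alone should have passed 30 N, and the arm came near none of the loose items. The hand-in returned no verdict.

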